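Refit the tool pot on a wax-carving bench and stand the tools in it

TASK

Put the carver's tool pot back together: push the metal tube down over the spigot of the round stand until it sits fully home on the base, then stand both wooden-handled tools in the tube, handle down and steel end up (they may lean on the rim). Leave the mug, the wax block and the marker where they are.

Things in the scene. Friction and masses are not known exactly. Their poses are not given: they have to be found in the camera images.
- stand: fixed dark steel disc, 96 mm across and 18 mm high, with a round aluminium spigot 50 mm across rising 20 mm from its centre (top rounded off by a 3 mm chamfer, 38 mm above the bench). Origin at the centre of the underside, z up
- seat (a point): point on the spigot's axis at the height of the disc's top face (18 mm above the bench), where the tube's lower edge comes to rest
- spigot_top (a point): centre of the spigot's top face, 38 mm above the bench; this is the floor of the finished pot, 65 mm below the rim of the fitted tube
- tube: loose plain steel tube, open at both ends, outer diameter 60 mm, bore 54 mm, 85 mm high, standing on end on the bench, about 350 g. Origin at the centre of its lower end, z axis up along the tube; both ends are alike
- file: flat file: 180 mm long, octagonal wooden handle with rounded butt (18 mm across flats, 111 mm long) and flat steel blade (12 mm wide, 5 mm thick); starts lying flat on the bench. Origin on the axis, 95 mm from the free (butt) end of the handle, 85 mm from the steel tip, 16 mm inside the handle's blade end; x axis points from handle to steel tip
- file_butt (a point): tip of the rounded butt end of the file's handle (the end that goes down)
- scraper: scraper: 180 mm long, octagonal wooden handle with rounded butt (18 mm across flats, 111 mm long) and thin round steel shank (7 mm) with a small flat tip (11 mm wide, 3 mm thick); starts lying flat on the bench. Origin on the axis, 95 mm from the free (butt) end of the handle, 85 mm from the steel tip, 16 mm inside the handle's blade end; x axis points from handle to steel tip
- scraper_butt (a point): tip of the rounded butt end of the scraper's handle (the end that goes down)
- mug: loose white ceramic mug, 80 mm across, 90 mm high, with a handle on its +y side; bystander. Origin at the centre of its underside
- wax_block: loose block of blue carving wax, 40 x 40 x 35 mm; bystander. Origin at the centre of its underside
- marker: loose black marker pen lying flat, 130 mm long (along its x), 12 mm thick; bystander. Origin under its middle

How it is judged:
On the way:
1. the tube sits fully home on the stand, over the spigot (horizontal distance between tube and seat below 0.0035 m and z of tube in the frame of seat between -0.003 and 0.003 m and angle between tube's own z axis and vertical below 0.06 rad), for 0.2 s.
At the end, for the whole second after the job is handed in: Tube over the spigot, lower edge within 3 mm of the disc's top, centred within 3.5 mm, within 0.06 rad of vertical; both tools at rest in it, steel end up, leaning at most 0.65 rad, handle end within 25 mm of the spigot's axis and at most 25 mm above its top (all of step 1 and horizontal distance between each of file_butt, scraper_butt and spigot_top below 0.025 m and z of each of file_butt, scraper_butt in the frame of spigot_top below 0.025 m and angle between each of file, scraper's own x axis and vertical below 0.65 rad and linear speed of each of file, scraper below 0.05 m/s); the robot touches nothing.
It fails at once if the mug is moved by more than 30 mm (distance of mug from where it was at the start of the episode above 0.03 m).
It fails at once if the wax block is moved by more than 30 mm (distance of wax_block from where it was at the start of the episode above 0.03 m).
It fails at once if the marker is moved by more than 30 mm (distance of marker from where it was at the start of the episode above 0.03 m).
It also fails if it takes over 72 s, if anything falls off the work surface, if the arm or the gripper's body presses on something with over 40 N, if the wrist force passes 120 N, or if a joint passes its speed limit or range.

ROBOT

A 7-joint arm with a two-finger parallel gripper is mounted at the origin on the work surface. World frame = base frame: x ahead of the robot, y to its left, z up, the work surface at z = 0. Lengths are in m, angles in rad, forces in N, time in s.
With the tool pointing down it reaches from about 0.425 to 0.95 m from the base axis. Payload 4.7 kg.
Tool frame: the origin (TCP) lies between the finger pads; the fingertips stand 25 mm ahead of it and the grasp point (between the pads) lies 6 mm ahead of it; x points along the fingers, z is the direction in which the jaws open and shut, and the axes are right-handed (so a half turn about x gives the same grasp; the last joint's range is limited). The gripper opens to 85 mm and grips with 20 to 120 N. Pads are 22 mm wide; open, the fingers measure 114 mm over their backs; the gripper's body (76 mm by 85 mm) begins 54 mm behind the grasp point. The pads swing forward as they close: fully open they stand 13 mm farther back than shut.
Start: joints at [1.134, 0.469, -0.049, 1.532, 0.024, 1.141, -0.082], TCP at [0.268, -0.62, 0.256] pointing down, gripper open.
Joint ranges: [-2.59, 2.59], [-0.33, 1.99], [-1.39, 1.29], [0.1, 2.45], [-1.04, 4.18], [0.21, 1.99], [-2.66, 2.66]. Speed limits (rad/s): [2.57, 2.57, 3.14, 3.14, 3.14, 3.14, 3.14].

INTERFACE

Orientations are given as a 3x3 rotation matrix whose columns are the frame's x, y, z axes.
In Python, from rig import * gives the robot as it stands. Calls block until the motion is done:
- movep(position, orientation): joint-space move of the TCP to a pose.
- move_l(position, attitude=None, feed=0.15, until_force=None): straight line of the TCP; attitude=None keeps the orientation; feed is the mean speed in m/s. With until_force (N) it stops when the force on the tool has changed by that much, and returns True; else False.
- move_joints(angles): joint-space move.
- command_gripper(opening, newtons=None): finger opening in m; newtons is the grip in N (None keeps the last); returns when the fingers have stopped.
- sleep(seconds).
- inverse_kinematics(position, orientation): joint angles nearest the present ones, or None.
- sense(): the state.
- camera(name): name is "scene" or "top"; returns (picture, depth): 384x512x3 uint8, red, green, blue; 384x512 float32, m along the optical axis (not along the pixel's ray), 0 where there is no reading.
- camera_params(name): a dict with "K" (3x3 intrinsics, pixels), "position" and "rotation" of the camera in the world. Camera axes: x right, y down, z forward; pixel columns grow to the right and rows downward; lengths in m; the calibration is good to about 2 mm. A picture is of the moment at which its call begins. camera_params takes no time and is no camera call.
A pose or a line that the arm cannot do raises Unreachable and nothing moves.
- finish_job(): hands the job in, once; it reports no verdict.
The state is a dict: "time_s": time; "joint_pos": joint angles; "qd": joint speeds; "joint_efforts": joint torques, N m; "position": TCP position; "tcp_rot": TCP orientation; "wrist_force": force on the tool from outside, world axes, zero at the start; "ft_torque": the same for the moment, N m; "finger_gap": finger opening in m.
Only numpy, scipy, OpenCV 4.12 (cv2) and the standard library are available. Lean on these libraries where they do the work, as an engineer would, in place of code of your own. Each camera call takes 0.05 s, during which the arm holds its last target. There are 200 camera calls.

## Working session

There is one attempt and no reset: what is moved stays moved. The work goes in short steps, each a Python script; the robot and the scene stay as the last script left them, time stands still between calls to the robot, and variables do not carry over. Pictures are saved under pics/ and viewed, about 8 in all and at most 12, crops included, and the job is handed in when it is done.

```bash
ls; mkdir -p pics; cat > h.py <<'E'
from rig import *
import numpy as np, cv2
def cloud(name):
    p,d=camera(name); c=camera_params(name); K=np.array(c["K"])
    v,u=np.mgrid[:384,:512]
    P=np.stack([(u-K[0,2])/K[0,0]*d,(v-K[1,2])/K[1,1]*d,d],-1)
    W=P@np.array(c["rotation"]).T+np.array(c["position"])
    W[d==0]=np.nan
    return p,W
def save(n,p): cv2.imwrite(f"pics/{n}.png",cv2.cvtColor(p,cv2.COLOR_RGB2BGR))
E
python3 - <<'E'
from h import *
for n in("top","scene"):
    p,W=cloud(n); save(n,p); np.save(n,W)
    c=camera_params(n);print(n,np.round(c["position"],3),np.round(c["rotation"],2).tolist(),c["K"])
    m=(W[...,2]>0.006)&(W[...,0]>0.3)&(W[...,2]<.12)
    k,l,s,ce=cv2.connectedComponentsWithStats(m.astype(np.uint8))
    for i in range(1,k):
        if s[i,4]<25: continue
        q=W[l==i]; print(i,s[i],q.min(0).round(3),q.max(0).round(3))
s=sense();print(s["time_s"],s["tcp_rot"])
E
```

```text
pics
top [ 0.542 -0.018  1.372] [[0.03, -1.0, 0.06], [-1.0, -0.03, 0.02], [-0.02, -0.06, -1.0]] [[462.60605012   0.         262.82531533]
 [  0.         462.60605012 193.18635496]
 [  0.           0.           1.        ]]
65 [ 400   92   71   85 2231] [ 0.694 -0.598  0.006] [ 0.943 -0.395  0.031]
535 [245 137  41  17 173] [ 0.752 -0.057  0.006] [0.797 0.063 0.022]
846 [341 164  21  19 221] [ 0.668 -0.278  0.006] [ 0.721 -0.224  0.044]
904 [174 171  26  23 275] [0.624 0.195 0.006] [0.683 0.258 0.09 ]
1135 [272 188  46  45 295] [ 0.521 -0.156  0.006] [ 0.647 -0.021  0.027]
1452 [344 215  48  44 339] [ 0.451 -0.374  0.006] [ 0.573 -0.234  0.026]
1515 [123 221  34  34 854] [0.441 0.317 0.006] [0.539 0.412 0.045]
1596 [195 229  40  31 462] [0.434 0.086 0.006] [0.523 0.191 0.096]
1786 [  25  250   53   51 1770] [0.3   0.547 0.006] [0.445 0.693 0.022]
scene [ 1.281 -0.008  0.714] [[0.01, 0.71, -0.71], [1.0, 0.0, 0.01], [0.01, -0.71, -0.71]] [[386.24211668   0.         255.56309014]
 [  0.         386.24211668 197.9245941 ]
 [  0.           0.           1.        ]]
1 [ 441  134   43   33 1127] [0.3   0.545 0.006] [0.446 0.689 0.02 ]
4 [ 285  142   39   44 1260] [0.443 0.082 0.006] [0.525 0.189 0.094]
9 [368 162  37  27 745] [0.445 0.313 0.006] [0.537 0.407 0.043]
10 [119 166  44  33 323] [ 0.451 -0.377  0.006] [ 0.575 -0.239  0.022]
13 [194 183  52  37 358] [ 0.52  -0.162  0.006] [ 0.647 -0.024  0.023]
17 [333 190  32  42 968] [0.622 0.191 0.006] [0.684 0.25  0.09 ]
23 [133 218  26  26 424] [ 0.666 -0.281  0.006] [ 0.723 -0.228  0.04 ]
25 [   0  231   53  106 3594] [ 0.695 -0.58   0.006] [ 0.945 -0.4    0.028]
27 [228 254  56  18 327] [ 0.755 -0.061  0.006] [0.8   0.061 0.019]
0.1 [[-7.27298004e-04  9.17976131e-01  3.96634964e-01]
 [ 1.60394656e-03  3.96635629e-01 -9.17974730e-01]
 [-9.99998449e-01 -3.14599044e-05 -1.76085696e-03]]
```

```bash
python3 -c "
import cv2,numpy as np
a=cv2.imread('pics/top.png');cv2.imwrite('pics/top2.png',cv2.resize(a,(800,600)))"
```

```text
(no output)
```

View pics/top.png

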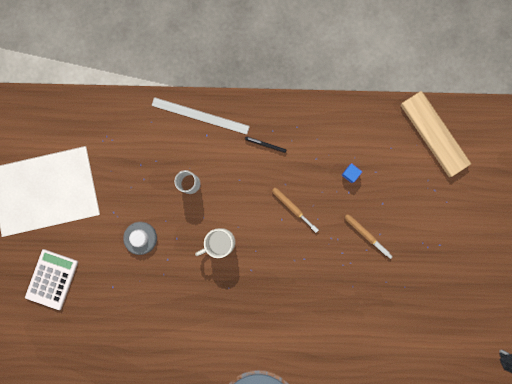

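View pics/scene.png

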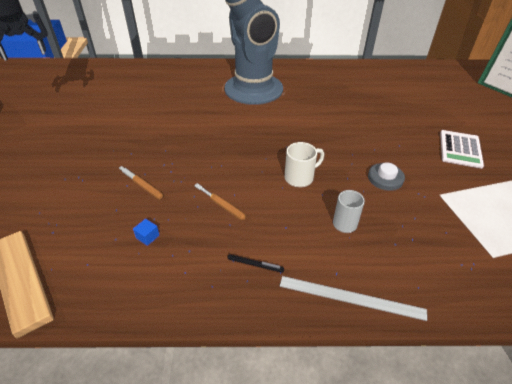

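Top view: tube at px (187,182), stand (139,238), mug (219,243), and two tools at (295,210) and (368,237), both with the steel ends pointing down-right. The scene view agrees. Next I'll get precise fits and check IK.

```bash
cat > m.py <<'E'
from h import *
from scipy.optimize import least_squares
def circ(q,r,w):
    f=lambda c:np.hypot(q[:,0]-c[0],q[:,1]-c[1])-r
    s=least_squares(f,q[:,:2].mean(0),loss="soft_l1",f_scale=.002);return s.x.round(4),len(q),w
def box(W,x0,x1,y0,y1,z0,z1):
    return W[(W[...,0]>x0)&(W[...,0]<x1)&(W[...,1]>y0)&(W[...,1]<y1)&(W[...,2]>z0)&(W[...,2]<z1)]
def tool(q):
    l=cv2.fitLine(q[:,:2].astype(np.float32),cv2.DIST_HUBER,0,.001,.001).ravel();d=l[:2]
    if d[0]>0:d=-d
    s=(q[:,:2]-l[2:])@d; a=np.percentile(s,.5);b=np.percentile(s,99.5)
    return d.round(3),(l[2:]+a*d).round(4),(l[2:]+b*d).round(4),round(b-a,4),q[:,2].max().round(4)
E
python3 - <<'E'
from m import *
for n in("top","scene"):
    W=np.load(n+".npy");print(n)
    q=box(W,.6,.71,.17,.28,.08,.1);print("tube rim bbox mid",(q.min(0)+q.max(0))[:2]/2,np.ptp(q,0),circ(q,.0285,''),np.median(q[:,2]))
    q=box(W,.4,.56,.28,.45,.033,.05);print("spig",(q.min(0)+q.max(0))[:2]/2,np.ptp(q,0),q.mean(0))
    q=box(W,.4,.56,.28,.45,.013,.024);print("disc",(q.min(0)+q.max(0))[:2]/2,np.ptp(q,0),np.median(q[:,2]))
    for b in((.5,.66,-.18,-.0),(.43,.59,-.39,-.22)):
        print("tool",tool(box(W,*b,.004,.03)))
        q=box(W,*b,.012,.03);print("   handle",tool(q))
# IK
D=np.array([0,0,-1.])
def R(x,y): return np.c_[x,y,np.cross(x,y)]
for nm,p in(("t1",(.6,-.07,.02)),("t2",(.53,-.29,.02))):
    for sg in(1,-1):
        j=inverse_kinematics(p,R(D,sg*np.array([-.68,-.73,0])));print(nm,sg,None if j is None else np.round(j,2))
for az in range(-30,121,15):
    for pit in (0,20,30):
        for z in(.14,.19):
            h=np.array([np.cos(np.radians(az)),np.sin(np.radians(az)),0]);c,s=np.cos(np.radians(pit)),np.sin(np.radians(pit))
            x=c*h+s*D; u=c*np.array([0,0,1])+-s*h*-1
            r=[]
            for sg in(1,-1):
                j=inverse_kinematics(np.array([.489,.363,z])-.006*x,R(x,sg*u));r.append(None if j is None else np.round(j,2).tolist())
            if any(r):print(az,pit,z,r)
E
```

```text
top
tube rim bbox mid [0.65401396 0.22438609] [0.05732176 0.05909134 0.00958952] (array([0.6535, 0.2242]), 78, '') 0.08573344181014464
spig [0.48928306 0.36458225] [0.04646639 0.04778705 0.01207579] [0.48870733 0.36379254 0.03801826]
disc [0.48884706 0.36454252] [0.09370443 0.0945615  0.01066454] 0.018095521944622495
tool (array([-0.68 , -0.733], dtype=float32), array([ 0.6509, -0.0151]), array([ 0.5178, -0.1586]), np.float64(0.1956), np.float64(0.0269))
   handle (array([-0.677, -0.736], dtype=float32), array([ 0.6426, -0.0242]), array([ 0.5284, -0.1482]), np.float64(0.1686), np.float64(0.0269))
tool (array([-0.656, -0.755], dtype=float32), array([ 0.5706, -0.2349]), array([ 0.449 , -0.3749]), np.float64(0.1854), np.float64(0.026))
   handle (array([-0.664, -0.748], dtype=float32), array([ 0.5707, -0.2381]), array([ 0.4578, -0.3653]), np.float64(0.17), np.float64(0.026))
scene
tube rim bbox mid [0.65339563 0.22025082] [0.06179214 0.05877958 0.00961817] (array([0.6535, 0.2206]), 161, '') 0.08489344057793025
spig [0.48735258 0.36044191] [0.05069297 0.0479808  0.00926215] [0.49116512 0
[... 5975 characters left out ...]
9, 1.92, -0.77, 0.73, 0.5], [0.16, 0.64, -0.61, 1.93, -1.0, 0.87, -2.46]]
120 0 0.14 [[0.42, 1.27, -1.03, 1.73, -0.62, 1.04, 0.66], [0.18, 1.05, -0.62, 1.74, -1.0, 1.29, -2.19]]
120 0 0.19 [[0.4, 1.16, -1.01, 1.75, -0.73, 1.1, 0.67], [0.18, 0.96, -0.62, 1.76, -1.03, 1.33, -2.24]]
120 20 0.14 [[0.31, 0.99, -0.88, 1.77, -0.62, 0.97, 0.6], [-0.05, 0.8, -0.31, 1.79, -1.03, 1.25, -2.22]]
120 20 0.19 [[0.32, 0.91, -0.89, 1.76, -0.65, 1.02, 0.56], [0.03, 0.74, -0.43, 1.78, -0.98, 1.24, -2.33]]
120 30 0.14 [[0.3, 0.91, -0.89, 1.78, -0.49, 0.9, 0.46], [-0.08, 0.72, -0.31, 1.8, -0.93, 1.13, -2.32]]
120 30 0.19 [[0.31, 0.84, -0.93, 1.76, -0.5, 0.96, 0.41], [-0.09, 0.65, -0.3, 1.79, -0.93, 1.19, -2.39]]
```

```bash
cat >> m.py <<'E'
D=np.array([0,0,-1.])
def R(x,y):
    x=x/np.linalg.norm(x); y=y-x*(x@y); y/=np.linalg.norm(y); return np.c_[x,y,np.cross(x,y)]
E
python3 - <<'E'
from m import *
RT=R(D,np.array([1.,0,0]))   # jaws along y
for s in(1,-1):
    j=[inverse_kinematics(p,R(D,s*np.array([1.,0,0]))) for p in((.6537,.2223,.2),(.4895,.3625,.086))];print(s,j)
    if all(q is not None for q in j) and abs(j[0][6])<2.4: RT=R(D,s*np.array([1.,0,0]));break
movep([.6537,.2223,.18],RT)
move_l([.6537,.2223,.068],feed=.15,until_force=8)
command_gripper(.04,60)
s=sense();print(s["finger_gap"],s["position"])
move_l([.6537,.2223,.15],feed=.15)
move_l([.4895,.3625,.15],feed=.2)
move_l([.4895,.3625,.115],feed=.12)
print(sense()["wrist_force"],sense()["finger_gap"],sense()["time_s"])
p,W=cloud("scene");np.save("sc2",W);save("sc2",cv2.resize(p[110:250,280:460],None,fx=4,fy=4))
q=box(W,.43,.56,.30,.42,.055,.085);print("tube pts",(q.min(0)+q.max(0))/2,np.ptp(q,0),circ(q,.03,''))
E
```

```text
1 [array([ 0.01420692,  0.61875689, -0.61955153,  1.52542198,  0.38332068,
        1.12099792, -2.25649072]), array([-0.9510413 ,  0.57063772,  0.33376423,  1.85817399, -0.26105787,
        0.75545461, -2.04584216])]
0.05952938471693852 [0.65440395 0.22244324 0.06973756]
[-0.1041361   0.23240605 -2.29315125] 0.05954544858624751 6.9917
tube pts [0.50001954 0.3572355  0.06999269] [0.03890543 0.05453998 0.02979207] (array([0.4871, 0.3606]), 221, '')
```

View pics/sc2.png

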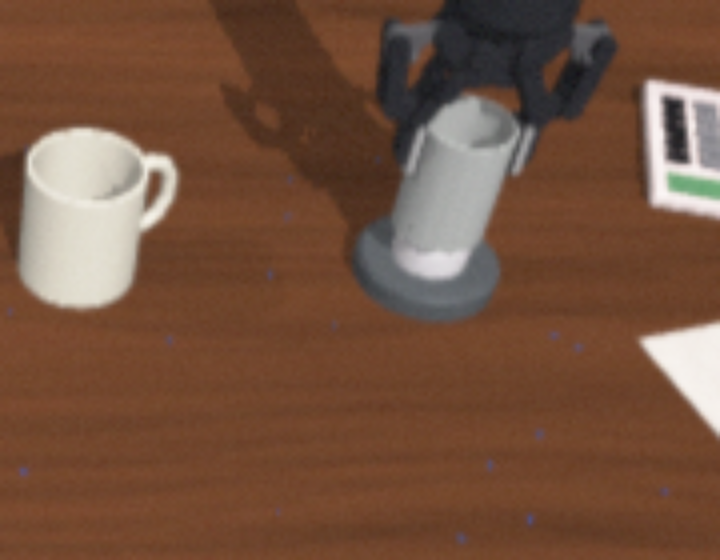

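The crop shows the tube held square, about 10 mm above the spigot at crop (430,260) and centred sideways. Its mouth overlaps the spigot. Now I'll press it down.

```bash
python3 - <<'E'
from m import *
print(sense()["position"])
hit=move_l([.4895,.3625,.084],feed=.04,until_force=15)
s=sense();print(hit,s["position"].round(4) if hasattr(s["position"],'round') else s["position"],s["wrist_force"],s["ft_torque"],s["time_s"])
E
```

```text
[0.49007596 0.36259991 0.11533666]
True [0.4891 0.3622 0.0878] [-1.06306025 -1.28726853  5.10383382] [-0.08209656  0.13158953 -0.0035867 ] 7.7
```

The TCP stopped at 0.0878. The grasp height of 0.0697 plus 0.018 gives 0.0877, so the tube is home. I'll release it, verify, and pick up the first tool.

```bash
python3 - <<'E'
from m import *
command_gripper(.085)
p=np.array(sense()["position"])
move_l(p*[1,1,0]+[0,0,.2],feed=.25)
W0=np.load("top.npy")
# tool 1: average of both cams; origin = tip-85mm*d / butt+95mm*d
d=np.array([-.680,-.733]);d/=np.linalg.norm(d)
W=np.load("scene.npy")
for n in("top","scene"):
    W=np.load(n+".npy")
    for b in((.5,.66,-.18,-.0),(.43,.59,-.39,-.22)):
        q=box(W,*b,.014,.03);t=tool(q);c=np.array(t[1]);print(n,t, np.median(q[:,:2],0), len(q))
movep([.45,0,.3],R(D,-np.r_[d,0]))   # clear the pot for the cameras
for n in("top","scene"):
    p,W=cloud(n);q=box(W,.43,.56,.30,.42,.09,.12);print(n,(q.min(0)+q.max(0))/2,np.ptp(q,0),np.median(q[:,2]),np.percentile(q[:,2],95))
    np.save(n+"3",W);save(n+"3",p)
print(sense()["time_s"])
a=cv2.imread("pics/top.png")[180:265,265:400]
b=cv2.imread("pics/scene3.png")[140:235,320:440]
f=lambda i:cv2.resize(i,(400*i.shape[1]//i.shape[1],400*i.shape[0]//i.shape[1]))
A,B=f(a),f(b);H=max(len(A),len(B))
pad=lambda i:cv2.copyMakeBorder(i,0,H-len(i),0,0,0)
cv2.imwrite("pics/c3.png",np.hstack([pad(A),pad(B)]))
E
```

```text
top (array([-0.678, -0.735], dtype=float32), array([ 0.6429, -0.024 ]), array([ 0.5308, -0.1456]), np.float64(0.1654), np.float64(0.0269)) [ 0.60292463 -0.06897794] 196
top (array([-0.657, -0.754], dtype=float32), array([ 0.5695, -0.2389]), array([ 0.458 , -0.3669]), np.float64(0.1698), np.float64(0.026)) [ 0.53069701 -0.28468584] 190
scene (array([-0.676, -0.737], dtype=float32), array([ 0.6441, -0.0283]), array([ 0.5433, -0.1382]), np.float64(0.1491), np.float64(0.0225)) [ 0.60706719 -0.06914639] 230
scene (array([-0.669, -0.743], dtype=float32), array([ 0.5708, -0.2446]), array([ 0.4672, -0.3596]), np.float64(0.1547), np.float64(0.0224)) [ 0.53426579 -0.28495332] 204
top [0.4875155  0.36369025 0.09983366] [0.05757867 0.05959416 0.01949427] 0.10158749194160566 0.10644750445481897
scene [0.48696524 0.36017356 0.09809532] [0.06186782 0.06045039 0.01608437] 0.0987531170686422 0.10493199903127967
10.2333
```

View pics/c3.png

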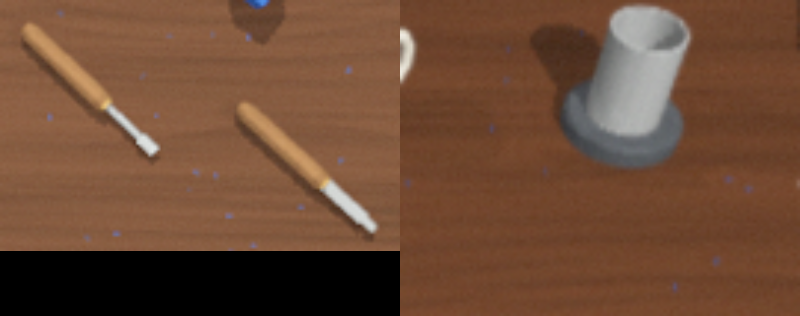

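The tube is upright and home: its rim reads about 0.10 m in both cameras and it is centred on the disc. The crop shows the scraper at left, butt at crop (24,28) and tip at (157,150). The file is at right, butt at (239,104) and tip at (375,231). Now I'll pick the scraper.

```bash
cat >> m.py <<'E'
POT=np.array([.489,.3622])
def px(u,v,z=.009):
    c=camera_params("top");r=np.array(c["rotation"])@np.linalg.solve(np.array(c["K"]),[u,v,1.]);o=np.array(c["position"])
    return (o+r*(z-o[2])/r[2])[:2]+[0,-.002]
def pick(b,t,ang=None):
    d=(t-b)/np.linalg.norm(t-b); g=b+.091*d
    print("butt",b,"len",np.linalg.norm(t-b),"d",d,"g",g)
    Rm=R(D,-np.r_[d,0])
    command_gripper(.05)
    movep([*g,.14],Rm); move_l([*g,.028],feed=.15,until_force=10)
    z0=sense()["position"]; command_gripper(.005,80)
    print("gap",sense()["finger_gap"],z0,sense()["time_s"])
    move_l([*g,.3],feed=.3)
    return d
def place_pose(az,pit,butt):
    a,p=np.radians(az),np.radians(pit);h=np.array([np.cos(a),np.sin(a),0]);k=np.array([0,0,1.])
    x=np.cos(p)*h-np.sin(p)*k;u=np.cos(p)*k+np.sin(p)*h
    return np.asarray(butt)+.091*u-.019*x,R(x,-u),u,h
E
python3 - <<'E'
from m import *
az,pit=-10,20
_,_,u,h=place_pose(az,pit,np.zeros(3))
mid=np.r_[POT,.075]
butt=lambda z:mid+u*(z-.075)/u[2]
for z in(.125,.052):
    P,Rm,_,_=place_pose(az,pit,butt(z));print(P,inverse_kinematics(P,Rm),inverse_kinematics(P+[0,0,.12],Rm))
f=px(345.7,215.1),px(391.6,258);print("file",f,np.linalg.norm(f[1]-f[0]))
pick(px(273.1,189.4),px(318,230.6))
p,W=camera("scene"),0;save("sc4",cv2.resize(p[0][90:260,100:330],None,fx=3,fy=3))
E
```

```text
[0.51999011 0.35673561 0.21701041] [-0.45217217  0.63968396 -0.80850437  2.1343902   1.81315705  1.52820226
 -0.94790111] [-0.25347677  0.48846576 -1.04859338  2.05296177  1.71438355  1.51169614
 -0.68937435]
[0.49382394 0.36134941 0.14401041] [-0.58202802  0.75805613 -0.70612431  2.17330053  1.834478    1.5826422
 -1.12202132] [-0.39766793  0.57992278 -0.94244059  2.12976233  1.7422137   1.57489864
 -0.86976634]
file (array([ 0.57281985, -0.24162116]), array([ 0.45165933, -0.37706833])) 0.1817300386643734
butt [ 0.64266992 -0.02654284] len 0.17887492514320677 d [-0.65703457 -0.75386044] g [ 0.58287978 -0.09514414]
gap 0.015401520098659763 [ 0.58371653 -0.09497199  0.02908685] 12.8833
```

View pics/sc4.png

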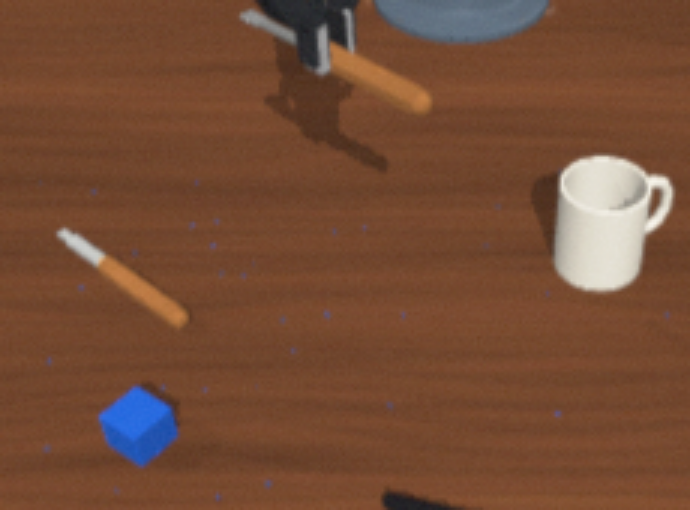

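The scraper is held level near the end of its handle, butt at crop (425,103). I'll carry it over the pot and insert it.

```bash
python3 - <<'E'
from m import *
az,pit=-10,20
_,_,u,h=place_pose(az,pit,np.zeros(3))
butt=lambda z:np.r_[POT,.075]+u*(z-.075)/u[2]
P,Rm,_,_=place_pose(az,pit,butt(.13))
movep(P+[0,0,.12],Rm); move_l(P,feed=.2)
p,W=cloud("scene"); q=box(W,.35,.6,.28,.45,.112,.16)
print(sense()["finger_gap"],sense()["time_s"],sense()["position"],P)
A=cv2.resize(p[80:210,310:440],(400,400))
f0=sense()["wrist_force"]
hit=move_l(place_pose(az,pit,butt(.052))[0],feed=.08,until_force=8)
s=sense();print(hit,s["position"],s["wrist_force"],s["time_s"])
p,_=camera("scene");B=cv2.resize(p[80:210,310:440],(400,400));save("p5",np.hstack([A,B]))
E
```

```text
0.01525330481353728 16.4667 [0.522161   0.35678738 0.2235845 ] [0.52178232 0.35641959 0.22201041]
False [0.4940692  0.36141896 0.14455656] [0.8568016  0.29816134 0.04301383] 17.6583
```

View pics/p5.png

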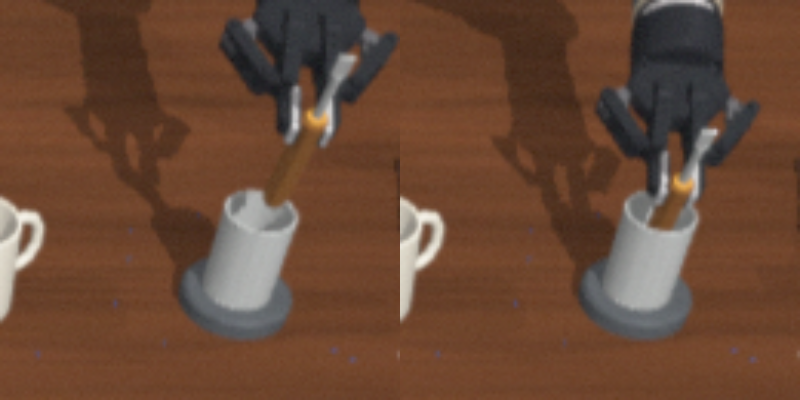

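The handle is in the tube with no contact. I'll lower it to touch, release, back out and look at the lean.

```bash
python3 - <<'E'
from m import *
az,pit=-10,20
_,Rm,u,h=place_pose(az,pit,np.zeros(3))
butt=lambda z:np.r_[POT,.075]+u*(z-.075)/u[2]
hit=move_l(place_pose(az,pit,butt(.038))[0],feed=.04,until_force=5)
P=np.array(sense()["position"]);print(hit,P)
command_gripper(.05)
x=Rm[:,0]
move_l(P-.09*x,feed=.15); move_l(P-.09*x+[0,0,.12],feed=.3)
f=px(345.7,215.1),px(391.6,258)
movep([.53,-.15,.3],R(D,-np.r_[f[1]-f[0],0]))
for n,s in(("top",(slice(195,275),slice(95,175))),("scene",(slice(110,210),slice(330,430)))):
    p,W=cloud(n);np.save(n+"6",W)
    q=box(W,.38,.62,.26,.46,.115,.25)
    if len(q)>5:
        A=np.c_[q[:,2],np.ones(len(q))];c=np.linalg.lstsq(A,q[:,:2],rcond=None)[0];print(n,len(q),"slope",c[0],"at z=.103",c[0]*.103+c[1],"top",q[q[:,2].argmax()])
    q=box(W,.43,.56,.30,.42,.09,.108);print((q.min(0)+q.max(0))/2)
    globals()[n]=cv2.resize(p[s],(400,400),interpolation=cv2.INTER_CUBIC)
save("p6",np.hstack([top,scene]));print(sense()["time_s"])
E
```

```text
True [0.49038161 0.36198261 0.13365923]
top 99 slope [ 0.51310173 -0.05230861] at z=.103 [0.49823239 0.35619264] top [0.55043001 0.35450686 0.20494317]
[0.48729811 0.36361499 0.09891413]
scene 138 slope [ 0.38766903 -0.04345984] at z=.103 [0.51012538 0.35184852] top [0.54999902 0.34882395 0.2040094 ]
[0.48753221 0.35973529 0.09875927]
21.8333
```

View pics/p6.png

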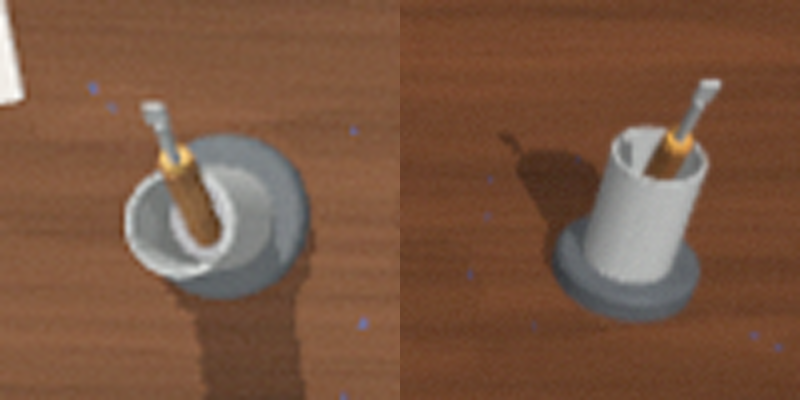

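The scraper stands in the tube, leaning towards +x: its rim crossing is about (0.506,0.354) and its butt is near (0.477,0.357). There is free room at −x/+y. I'll insert the file near-vertically at about (0.483,0.3755), since the fingertips end short of its front surface and so won't touch the scraper.

```bash
python3 - <<'E'
from m import *
az,pit=-8,3
C=np.array([.483,.3755])
butt=lambda z:np.r_[C,z]
for z in(.13,.25,.04):
    P,Rm,_,_=place_pose(az,pit,butt(z));print(inverse_kinematics(P,Rm))
pick(px(345.7,215.1),px(391.6,258))
P,Rm,_,_=place_pose(az,pit,butt(.13))
movep(P+[0,0,.12],Rm)
move_l(P,feed=.2)
s=sense();print(s["finger_gap"],s["time_s"],s["position"],P)
p,_=camera("scene");q,_=camera("top")
save("p7",np.hstack([cv2.resize(q[195:275,95:175],(400,400)),cv2.resize(p[80:210,310:440],(400,400))]))
E
```

```text
[-0.59885335  0.80289514 -0.80559338  2.19493828  1.94731695  1.95320343
 -1.1098957 ]
[-0.5828035   0.51413669 -0.80476238  2.16094599  1.84384277  1.75632329
 -0.91429558]
[-0.73948157  0.93837345 -0.60650369  2.18243961  1.94423259  1.93317338
 -1.30326706]
butt [ 0.57281985 -0.24162116] len 0.1817300386643734 d [-0.66670608 -0.74532074] g [ 0.5121496  -0.30944535]
gap 0.015189999351375232 [ 0.51309871 -0.30942565  0.02902389] 24.2583
0.016017623799895492 28.5083 [0.46901478 0.37769542 0.2226053 ] [0.46892692 0.37747784 0.22186967]
```

View pics/p7.png

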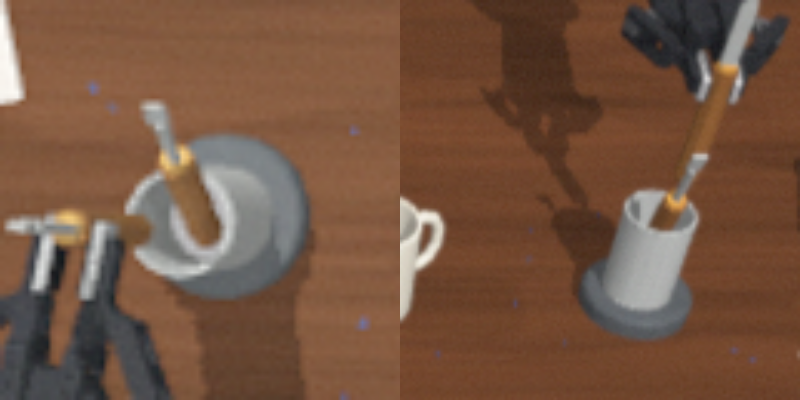

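The file hangs butt-down behind the scraper, above the free side of the rim. Lowering it with a force stop.

```bash
python3 - <<'E'
from m import *
az,pit=-8,3
C=np.array([.483,.3755])
for z in(.085,.038):
    hit=move_l(place_pose(az,pit,np.r_[C,z])[0],feed=.06,until_force=6)
    s=sense();print(hit,s["position"],place_pose(az,pit,np.r_[C,z])[0],s["wrist_force"])
    if hit:break
print(s["time_s"])
p,_=camera("scene");q,_=camera("top")
save("p8",np.hstack([cv2.resize(q[195:275,95:175],(400,400)),cv2.resize(p[80:210,310:440],(400,400))]))
E
```

```text
False [0.46883656 0.37764279 0.17700487] [0.46892692 0.37747784 0.17686967] [-0.3446707  -0.10759683 -1.38616894]
True [0.46881056 0.37836291 0.15661592] [0.46892692 0.37747784 0.12986967] [ 0.38593472 -0.28015565 -0.54310006]
29.9667
```

View pics/p8.png

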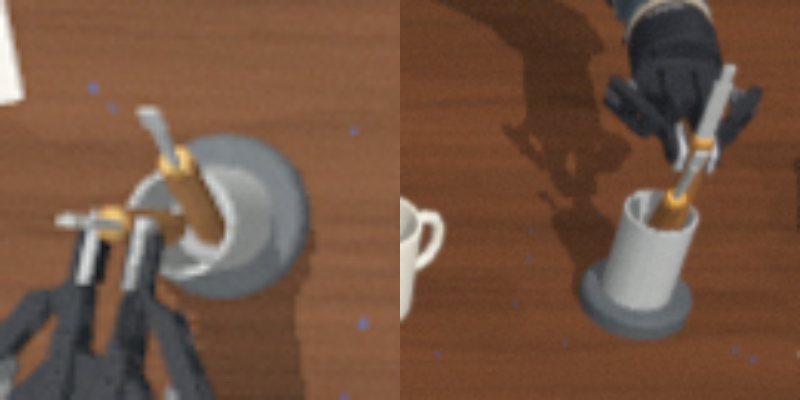

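It touched the scraper's lower handle with the butt about 27 mm above the floor. The scraper butt lies more at −x than I assumed, around (0.473,0.366). I'll raise slightly, shift the file towards +x/+y and lower again.

```bash
python3 - <<'E'
from m import *
az,pit=-8,3
for C in([.491,.3775],[.494,.379],[.498,.378]):
    C=np.array(C)
    z=np.array(sense()["position"])[2]-place_pose(az,pit,np.r_[C,0])[0][2]
    move_l(place_pose(az,pit,np.r_[np.array(sense()["position"])[:2]*0+C,z+.006])[0],feed=.05,until_force=8)
    hit=move_l(place_pose(az,pit,np.r_[C,.038])[0],feed=.05,until_force=8)
    s=sense();z=s["position"][2]-place_pose(az,pit,np.zeros(3))[0][2]
    print(C,hit,"butt z",z,s["wrist_force"],s["time_s"])
    if z<.046:break
for n in("scene","top"):
    p,W=cloud(n);q=box(W,.43,.56,.30,.42,.09,.108);print(n,(q.min(0)+q.max(0))/2)
    globals()[n]=p
save("p9",np.hstack([cv2.resize(top[195:275,95:175],(400,400)),cv2.resize(scene[80:210,310:440],(400,400))]))
E
```

```text
[0.491  0.3775] True butt z 0.03910728018928225 [-0.55391246  0.06718203  2.63811997] 31.1083
scene [0.48710197 0.35985158 0.09865862]
top [0.487428   0.36268858 0.09903816]
```

View pics/p9.png

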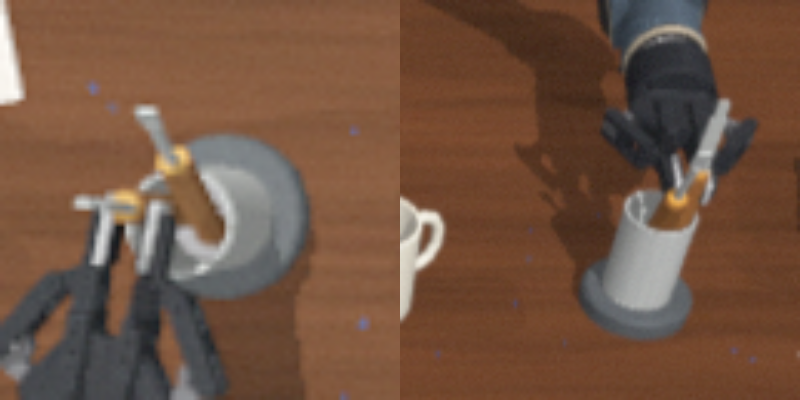

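The file butt is now on the floor (z 0.039). I'll release with a modest opening, since the scraper is near one finger, then back straight out and check.

```bash
python3 - <<'E'
from m import *
_,Rm,u,h=place_pose(-8,3,np.zeros(3))
P=np.array(sense()["position"])
command_gripper(.032)
move_l(P-.1*Rm[:,0],feed=.12); move_l(P-.1*Rm[:,0]+[0,0,.15],feed=.25)
movep([.5,-.1,.3],R(D,np.array([.7,.7,0])))
for n in("scene","top"):
    p,W=cloud(n);q=box(W,.43,.56,.30,.42,.09,.108);print(n,(q.min(0)+q.max(0))/2)
    W0=np.load(n+".npy")
    for k,b in(("mug",(.42,.54,.06,.2,.02,.12)),("wax",(.64,.75,-.3,-.2,.02,.06)),("mark",(.73,.82,-.08,.08,.006,.03))):
        print(k,np.round(np.median(box(W,*b),0)-np.median(box(W0,*b),0),4))
    q=box(W,.38,.62,.26,.5,.112,.25);print("hi pts",len(q),q[:,2].max(),q[:,:2].min(0),q[:,:2].max(0))
    globals()[n]=p
print(sense()["time_s"],sense()["wrist_force"])
save("p10",np.hstack([cv2.resize(top[195:275,95:175],(400,400)),cv2.resize(scene[80:210,310:440],(400,400))]))
E
```

```text
scene [0.48734767 0.3588257  0.09895962]
mug [0.0004 0.0003 0.0002]
wax [ 0.0005 -0.0002  0.0001]
mark [-0.     -0.0022 -0.    ]
hi pts 325 0.21832245981752718 [0.5039513  0.34441295] [0.55055238 0.38329144]
top [0.48731695 0.36307186 0.09904819]
mug [-0.0001  0.0002  0.0001]
wax [-0.0002 -0.0005  0.0005]
mark [0.0014 0.003  0.0001]
hi pts 184 0.2196610247915789 [0.49432955 0.34763588] [0.54807395 0.38640197]
35.1833 [-0.01214124  1.31995374 -0.43272577]
```

View pics/p10.png

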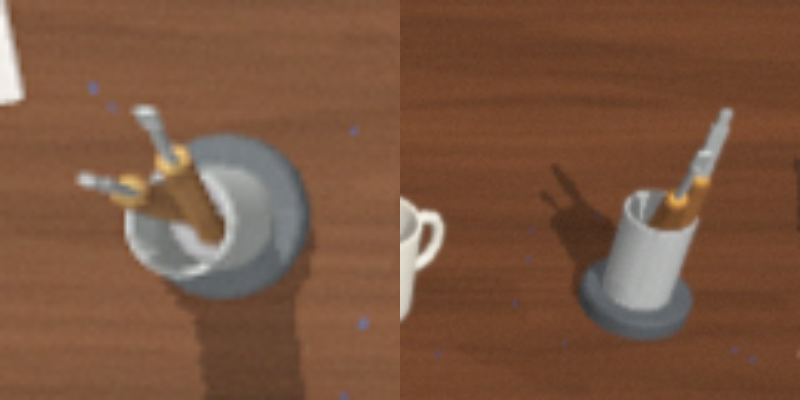

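Both tools are in the pot with steel up. The file's top is at 0.219 m, which matches its butt resting on the floor (0.038 + 0.180). The bystanders haven't moved.

```bash
python3 -c "
from rig import *
sleep(0.5); finish_job()"
```

```text
the job is handed in; nothing more can be done
```

The tool pot is back together and the job is handed in at about 36 s of the 72 s allowed. `finish_job()` gives no verdict, so the result rests on my own checks below.

- **Tube:** pushed over the spigot until it stopped on the base. Stop height was 0.0878 m against an expected 0.0877 m. In the last pictures its rim had not moved measurably since seating. The two cameras disagree by about 4 mm in y (the calibration is only good to about 2 mm), but their average puts the tube within about 2 mm of the stand's centre.
- **Scraper:** lowered in butt first. It leans about 0.4–0.5 rad towards +x, under the 0.65 rad limit. I did not re-measure its lean after adding the file, but it looked unchanged in the last picture.
- **File:** the first attempt touched the scraper's handle with the butt 27 mm above the floor of the pot. I lifted it slightly, moved it over, and it went down to 0.039 m (the floor is at 0.038 m). It stands close to upright, with its top at 0.219 m.
- **Bystanders:** the mug and wax block measured under 1 mm from their starting positions, and the marker about 3 mm, which is within measuring noise.
- **Robot:** it was well clear of everything when I handed in.

I did not measure whether the tools were still moving at the end. They stood free in the last picture, and I waited 0.5 s before handing in.

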